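Open the bench cabinet and sort a socket and a spanner into its door trays

TASK

Slide the round tin clear of the grey cabinet's door, keeping it upright on the bench, then swing the door wide open (about square to the cabinet or further) without the tin bumping the door or the cabinet. Put the loose drive socket into the short tray and the stubby spanner into the long tray on the inside of the door, each wholly inside its tray, and leave the door wide open. Leave all the other things on the bench where they are.

Things in the scene. Friction and masses are not known exactly. Their poses are not given: they have to be found in the camera images.
- cabinet: Grey sheet-metal cabinet fixed on the bench, 200 deep (x) x 310 wide (y) x 210 high, on 30 mm feet; a flat carton 90 x 140 x 18 lies on the rear half of its top. Origin: centre of its underside at bench height. At yaw 0 the front faces -x, to the robot; the closed door adds 15 mm, so its outer face is at x = -115 mm in this frame.
- door (a joint): Angle of the cabinet door in rad: 0 closed, grows as it opens, stop at 1.9. The door (310 wide, 15 thick, from 30 to 205 mm above the bench) turns about a vertical hinge at its left (+y) front edge, its free edge swinging out towards the robot; it stays where it is left (about 1 N at the handle). It may start slightly ajar.
- door_hinge (a point): Point on the door's vertical hinge line at handle height (172 mm above the bench). Its axes turn with the door: z up, -y along the door to its free edge (at y = -310 mm), +x through the door to its inside. Door panel at x = 0 to 15 mm.
- door_handle (a point): Middle of the handle bar on the door's outer face, near the free edge: a horizontal round steel bar 12 mm thick and 100 long (parallel to the door), its axis 45 mm off the face (39 mm clear behind it) and 172 mm above the bench, carried on a 12 mm bar at each end. Axes as door_hinge.
- long_tray (a point): Centre of the inner floor of the long tray on the door's inside, next to the hinge: open-topped, inside 64 (x) x 140 (y, along the door) x 45 deep, walls 3, floor 145 and rim 190 mm above the bench. Axes as door_hinge. Inside the cabinet while the door is shut.
- short_tray (a point): Centre of the inner floor of the short tray on the door's inside, next to the free edge: inside 64 (x) x 108 (y) x 45 deep, walls 3, floor 145 and rim 190 mm above the bench. Axes as door_hinge.
- tin: Squat round metal tin with a paper band, diameter 100, 85 high, about 0.5 kg, upright in front of the door inside the door's swing; too wide to grasp. Origin: centre of its underside.
- socket: Steel drive socket, plain cylinder, diameter 30, 38 high, standing upright. Origin: centre of its underside.
- socket_mid (a point): Centre of socket, 19 mm above its underside.
- spanner: Stubby steel spanner lying flat along its x axis, 100 long, 8 thick; handle 14 wide in the middle (x from -20 to 20 mm), heads 26 wide at both ends. Origin: middle of its underside.
- knob: Bystander: steel drawer knob standing on its foot, diameter 40, 40 high, waisted. Origin: centre of its underside.
- offcut: Bystander: pale wood block 55 (x) x 35 (y) x 30 high. Origin: centre of its underside.
- jar: Bystander: small glass jar with metal cap, diameter 48, 60 high. Origin: centre of its underside.
- tape: Bystander: roll of grey tape lying flat, diameter 60, 24 high. Origin: centre of its underside.
- screwdriver: Bystander: screwdriver 160 long lying along its x axis, about 30 thick.
- clamp: Bystander: grey spring clamp lying flat, about 140 x 95 x 30. Origin: centre of its underside.
There are look-alikes about, which are no part of the job. What is shaped like the tin but brown or green is not meant.

How it is judged:
By the outcome, as a careful person would: the job done as asked, in the order asked, and still so for the second after the job is handed in, with the robot touching nothing.
It also fails if it takes over 72 s, if anything falls off the work surface, if the arm or the gripper's body presses on something with over 40 N, if the wrist force passes 120 N, or if a joint passes its speed limit or range.

ROBOT

A 6-joint arm with a two-finger parallel gripper is mounted at the origin on the work surface. World frame = base frame: x ahead of the robot, y to its left, z up, the work surface at z = 0. Lengths are in m, angles in rad, forces in N, time in s.
With the tool pointing down it reaches from about 0.25 to 0.775 m from the base axis. Payload 4 kg.
Tool frame: the origin (TCP) lies at the very end of the fingers, on their centre line; the grasp point (between the pads) lies arm.tcp_to_grasp behind it (arm.tcp_to_grasp is the distance from the TCP to the grasp point, in m); z points along the fingers, y is the direction in which the jaws open and shut (so a half turn about z gives the same grasp; the last joint's range is limited). The gripper opens to 94 mm and grips with 3 to 60 N. Pads are 16 mm wide; open, the fingers measure 119 mm over their backs; the gripper's body (75 mm by 177 mm) begins 78 mm behind the grasp point.
Start: joints at [-1.239, 0.087, 1.371, -0, 1.684, -0.103], TCP at [0.232, -0.499, 0.206] pointing down, gripper open.
Joint ranges: [-3.1, 3.1], [-0.76, 2.03], [0.27, 2.55], [-1.08, 4.22], [0.17, 2.65], [-2.57, 2.57]. Speed limits (rad/s): [2.79, 2.79, 3.14, 3.14, 3.14, 3.14].

INTERFACE

Orientations are given as [roll, pitch, yaw] about the fixed x, y, z axes, in that order (R = Rz(yaw) Ry(pitch) Rx(roll)).
In Python, from cell import arm, effector, solve_ik, sensors, camera, workorder gives the robot as it stands. The module is installed in compiled form; this text tells all that it offers. Calls block until the motion is done:
- arm.move_pose(position, orientation): joint-space move of the TCP to a pose.
- arm.movel(position, orientation=None, rate=0.15, guard=None): straight line of the TCP; orientation=None keeps the orientation; rate is the mean speed in m/s. With guard (N) it stops when the force on the tool has changed by that much, and returns True; else False.
- arm.set_joints(angles): joint-space move.
- effector.set_gripper(opening, newtons=None): opening from 0.0 (shut) to 1.0 (fully open); newtons is the grip in N (None keeps the last); returns when the fingers have stopped.
- arm.sleep(seconds).
- solve_ik(position, orientation): joint angles nearest the present ones, or None.
- sensors.observe(): the state.
- camera(name): name is "scene" or "top" or "wrist"; returns a dict with "frame" (400x640x3 uint8, red, green, blue), "range_z" (400x640 float32, m along the optical axis (not along the pixel's ray), 0 where there is no reading), "vertical_fov" (degrees; the focal length in pixels is half the picture's height over the tangent of half this angle, whatever the lens; pixels are square), "cx", "cy" (the principal point, pixels), "k1" (the pictures are not rectified: a ray, as slopes to the right and down, at radius r is drawn at 1 + k1 r^2 times it, then the intrinsics apply), "position" and "attitude" of the camera in the world. Camera axes: x right, y down, z forward; pixel columns grow to the right and rows downward; lengths in m; the calibration is good to about 2 mm. A picture is of the moment at which its call begins.
A pose or a line that the arm cannot do raises arm.IKError and nothing moves.
- workorder.finish_job(): hands the job in, once; it reports no verdict.
The state is a dict: "time": time; "q": joint angles; "dq": joint speeds; "joint_efforts": joint torques, N m; "tool_pos": TCP position; "eef_rot": TCP orientation; "ft_force": force on the tool from outside, world axes, zero at the start; "moment": the same for the moment, N m; "grip_width": opening from 0.0 (shut) to 1.0 (fully open).
Only numpy, scipy, OpenCV 4.12 (cv2) and the standard library are available. Lean on these libraries where they do the work, as an engineer would, in place of code of your own. Each camera call takes 0.05 s, during which the arm holds its last target. There are 200 camera calls.

## Working session

There is one attempt and no reset: what is moved stays moved. The work goes in short steps, each a Python script; the robot and the scene stay as the last script left them, time stands still between calls to the robot, and variables do not carry over. Pictures are saved under pics/ and viewed, about 8 in all and at most 12, crops included, and the job is handed in when it is done.

```bash
mkdir -p pics; ls
cat > h.py <<'E'
import numpy as np, cv2, pickle
from cell import arm, effector, solve_ik, sensors, camera, workorder
from scipy.spatial.transform import Rotation as R
def rot(a):
    a=np.array(a,float)
    return a if a.shape==(3,3) else (R.from_euler('xyz',a).as_matrix() if a.size==3 else R.from_quat(a).as_matrix())
def cloud(c):
    H,W=c['range_z'].shape; f=H/2/np.tan(np.radians(c['vertical_fov'])/2)
    u,v=np.meshgrid(np.arange(W),np.arange(H))
    K=np.array([[f,0,c['cx']],[0,f,c['cy']],[0,0,1.]])
    p=cv2.undistortPoints(np.stack([u,v],-1).reshape(-1,1,2).astype(np.float64),K,np.array([c['k1'],0,0,0,0.])).reshape(H,W,2)
    z=c['range_z'].astype(float)
    P=np.dstack([p[...,0]*z,p[...,1]*z,z])@rot(c['attitude']).T+np.array(c['position'])
    P[z<=0]=np.nan
    return P
def snap(name,fn):
    c=camera(name); cv2.imwrite('pics/'+fn+'.png',c['frame'][...,::-1]); pickle.dump(c,open('pics/'+fn+'.pkl','wb')); return c,cloud(c)
E
python3 - <<'E'
from h import *
for n in('top','scene'):
    c,P=snap(n,n+'0'); print(n,c['position'],c['attitude'],c['vertical_fov'],c['k1'])
    print(P[::80,::80].round(3).tolist() if n=='top' else '')
print(sensors.observe(), arm.tcp_to_grasp)
E
```

```text
pics
top [0.30453475 0.05287403 1.22381385] [-2.91807548  0.00564945 -1.58018796] 48.37380952051882 0.015437104389451483
[[[1.78, 1.674, -0.74], [1.788, 1.286, -0.753], [1.25, 0.584, -0.039], [1.249, 0.326, -0.04], [1.275, 0.068, -0.08], [1.269, -0.197, -0.077], [1.238, -0.446, -0.041], [1.75, -1.121, -0.746]], [[0.951, 1.021, 0.003], [1.144, 1.006, -0.366], [0.921, 0.527, 0.052], [0.945, 0.308, 0.003], [0.825, 0.066, 0.227], [0.942, -0.17, -0.002], [0.913, -0.391, 0.046], [0.882, -0.587, 0.1]], [[0.731, 1.054, -0.088], [0.669, 0.703, 0.098], [0.688, 0.518, 0.033], [0.695, 0.301, 0.002], [0.667, 0.07, 0.083], [0.691, -0.159, -0.001], [0.688, -0.387, -0.001], [0.686, -0.614, -0.001]], [[0.53, 1.256, -0.415], [0.47, 0.733, 0.001], [0.464, 0.503, 0.029], [0.465, 0.294, -0.003], [0.463, 0.073, -0.003], [0.461, -0.148, -0.001], [0.452, -0.349, 0.052], [0.447, -0.546, 0.074]], [[0.239, 1.33, -0.58], [0.257, 0.709, 0.001], [0.256, 0.49, 0.022], [0.252, 0.285, 0.004], [0.25, 0.074, 0.002], [0.248, -0.138, -0.0], [0.247, -0.348, 0.001], [0.249, -0.52, 0.075]]]
scene [ 1.57994363 -0.30986159  0.84804241] [-2.14918451  0.02034675  1.23543229] 44.722007941703616 -0.11420328435801692

{'time': 0.1, 'q': array([-1.23907764e+00,  8.79104589e-02,  1.37209832e+00, -4.17346795e-06,
        1.68357030e+00, -1.03059732e-01]), 'dq': array([ 0.00077128, -0.00224013, -0.00377573, -0.00013788, -0.00192439,
       -0.0004827 ]), 'joint_efforts': array([ 3.57662990e-03, -3.41249907e+01, -3.03301477e+01,  7.20794778e-02,
        3.03666468e-02, -9.23598895e-05]), 'tool_pos': array([ 0.23152142, -0.49836339,  0.20440759]), 'eef_rot': array([-3.13961634e+00, -2.00231983e-04,  4.34777751e-01]), 'ft_force': array([ 0.06672943, -0.29890233,  0.72123771]), 'moment': array([0.02181943, 0.00270976, 0.04626109]), 'grip_width': 1.0021193249385933} 0.0188
```

View pics/top0.png

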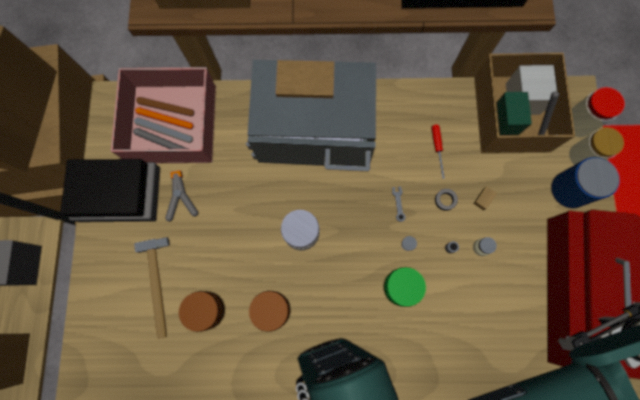

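View pics/scene0.png

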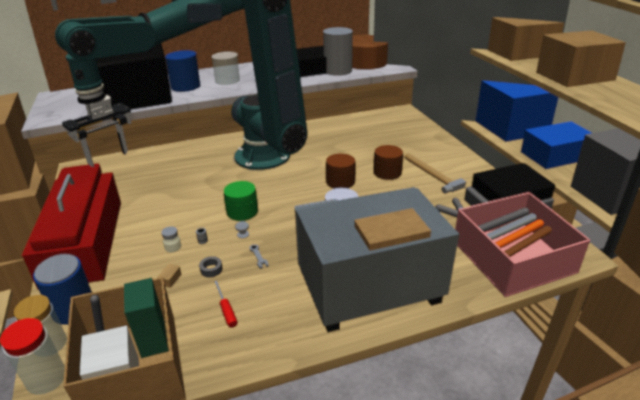

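The top view shows the tin at (300,230), spanner (399,204), knob (409,243), socket (452,247), jar (485,246), the cabinet with its handle at (348,160), and the brown and green decoys. Next I'll measure.

Run:
```python
from h import *
c=pickle.load(open('pics/top0.pkl','rb'));P=cloud(c)
def blob(n,u0,v0,r,zmin,zmax=1):
    S=P[v0-r:v0+r+1,u0-r:u0+r+1].reshape(-1,3); S=S[(S[:,2]>zmin)&(S[:,2]<zmax)]
    if len(S)<5: print(n,'few');return
    h=np.percentile(S[:,2],90); T=S[S[:,2]>h-.012]
    (cx,cy),(w,l),a=cv2.minAreaRect(T[:,:2].astype(np.float32))
    print(n,len(T),'h%.3f'%h,'rect c',round(cx,4),round(cy,4),'wl',round(w,3),round(l,3),round(a,1),'mean',T[:,:2].mean(0).round(4),'bb',T.min(0).round(3),T.max(0).round(3))
blob('tin',300,230,32,.05,.12)
blob('sock',452,247,12,.02,.06); blob('knob',409,243,13,.02,.06); blob('jar',485,246,15,.03)
blob('tape',446,199,18,.015,.04); blob('offc',485,198,14,.015);blob('span',399,204,22,.004,.02)
blob('green',405,287,30,.04); blob('brown',269,311,30,.04);blob('scr',438,150,30,.008,.05);blob('clamp',182,195,35,.01,.05)
# cabinet top
S=P[40:175,230:390].reshape(-1,3)
T=S[(S[:,2]>.203)&(S[:,2]<.222)]; r=cv2.minAreaRect(T[:,:2].astype(np.float32)); print('cab',r, np.median(T[:,2]), cv2.boxPoints(r).round(3).tolist())
T=S[(S[:,2]>.16)&(S[:,2]<.19)]; print('handle',len(T),T.min(0),T.max(0)); 
im=c['frame'][...,::-1]; a=cv2.resize(im[175:305,380:510],None,fx=4.5,fy=4.5,interpolation=cv2.INTER_CUBIC)
b=cv2.resize(im[50:180,240:390],None,fx=1.5,fy=1.5)
cv2.imwrite('pics/crop1.png',a)
hp=[(u,v,*P[v,u].round(3)) for v in range(135,176,3) for u in (265,300,318,348,370)]
for x in hp: print(*x)
```

```text
tin 1086 h0.088 rect c 0.484 0.1229 wl 0.093 0.095 88.6 mean [0.4836 0.1233] bb [0.437 0.076 0.076] [0.532 0.17  0.093]
sock 106 h0.041 rect c 0.4377 -0.2811 wl 0.029 0.027 44.8 mean [ 0.4376 -0.2808] bb [ 0.423 -0.295  0.03 ] [ 0.452 -0.267  0.046]
knob 172 h0.042 rect c 0.4487 -0.1665 wl 0.037 0.038 45.8 mean [ 0.448  -0.1659] bb [ 0.429 -0.186  0.03 ] [ 0.467 -0.147  0.046]
jar 228 h0.062 rect c 0.4381 -0.3649 wl 0.042 0.041 88.2 mean [ 0.438  -0.3644] bb [ 0.417 -0.386  0.051] [ 0.459 -0.344  0.067]
tape 239 h0.027 rect c 0.5704 -0.2763 wl 0.058 0.059 43.3 mean [ 0.5698 -0.2769] bb [ 0.541 -0.307  0.015] [ 0.599 -0.247  0.032]
offc 268 h0.033 rect c 0.5731 -0.3841 wl 0.035 0.057 52.7 mean [ 0.5719 -0.3829] bb [ 0.541 -0.413  0.021] [ 0.604 -0.356  0.036]
span 324 h0.011 rect c 0.5587 -0.1488 wl 0.123 0.122 87.7 mean [ 0.5599 -0.1479] bb [ 0.499 -0.212  0.004] [ 0.622 -0.086  0.017]
green 1191 h0.088 rect c 0.3345 -0.1438 wl 0.094 0.093 89.6 mean [ 0.3338 -0.144 ] bb [ 0.288 -0.191  0.076] [ 0.381 -0.097  0.092]
brown 1224 h0.088 rect c 0.2779 0.2003 wl 0.096 0.094 67.0 mean [0.27
[... 1799 characters left out ...]
0.09
348 159 0.662 -0.004 0.106
370 159 0.639 -0.055 0.175
265 162 0.677 0.224 0.037
300 162 0.672 0.125 0.05
318 162 0.668 0.076 0.061
348 162 0.663 -0.005 0.075
370 162 0.632 -0.054 0.174
265 165 0.681 0.229 -0.001
300 165 0.679 0.129 0.0
318 165 0.668 0.076 0.035
348 165 0.663 -0.007 0.048
370 165 0.626 -0.055 0.169
265 168 0.671 0.229 0.001
300 168 0.67 0.128 0.001
318 168 0.67 0.077 0.0
348 168 0.616 0.0 0.177
370 168 0.668 -0.072 -0.001
265 171 0.66 0.227 0.008
300 171 0.661 0.128 0.002
318 171 0.661 0.077 -0.001
348 171 0.659 -0.009 0.002
370 171 0.659 -0.071 0.0
265 174 0.653 0.228 -0.0
300 174 0.65 0.128 0.009
318 174 0.652 0.077 0.001
348 174 0.651 -0.009 -0.001
370 174 nan nan nan
```

View pics/crop1.png

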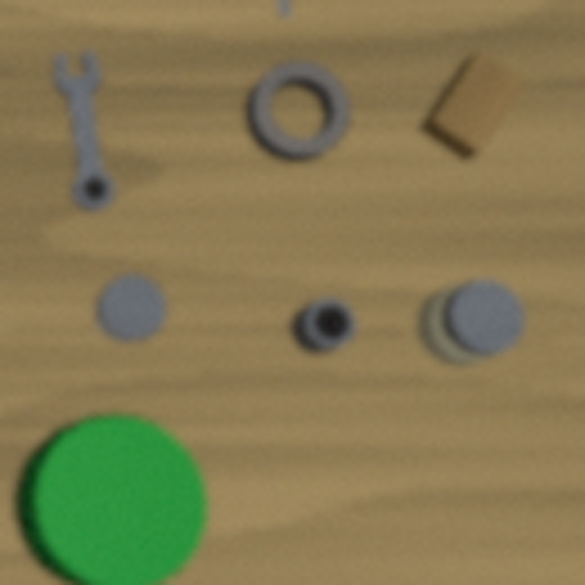

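Positions agree with the given sizes: the tin is 85 mm high and the socket 30×38 mm. Next I fit the door, cabinet and spanner, then slide the tin.

Run:
```python
from h import *
c=pickle.load(open('pics/top0.pkl','rb'));P=cloud(c)
S=P[30:185,225:395].reshape(-1,3); S=S[~np.isnan(S[:,0])]
# door outer face
T=S[(S[:,2]>.05)&(S[:,2]<.19)&(S[:,0]<.69)&(S[:,0]>.645)&(S[:,1]>-.07)&(S[:,1]<.255)]
T=T[~((T[:,1]<.07)&(T[:,2]>.15))]
for _ in range(3):
    k=np.polyfit(T[:,1],T[:,0],1); e=T[:,0]-np.polyval(k,T[:,1]); T=T[abs(e)<max(.003,2*e.std())]
print('door face x=%.4f*y+%.4f'%tuple(k),np.degrees(np.arctan(k[0])),len(T),e.std(),'y',np.percentile(T[:,1],[0,1,99,100]))
# cabinet top body
C=S[(S[:,2]>.2)&(S[:,2]<.218)&(S[:,0]>.70)]
r=cv2.minAreaRect(C[:,:2].astype(np.float32)); print('body',r,cv2.boxPoints(r).round(4).tolist())
H=S[(S[:,2]>.16)&(S[:,2]<.187)&(S[:,0]<.65)]
B=H[H[:,0]<.628]; print('handle',H.min(0),H.max(0),'bar',len(B),np.polyfit(B[:,1],B[:,0],1),B.mean(0),np.percentile(B[:,1],[1,99]))
# spanner by colour
im=c['frame'].astype(int); sub=im[182:228,385:415]; m=(sub[...,2]-sub[...,0]>-12)
Q=P[182:228,385:415][m]; Q=Q[~np.isnan(Q[:,0])];r=cv2.minAreaRect(Q[:,:2].astype(np.float32)); print('span',len(Q),r,Q[:,2].mean())
v,u=np.nonzero(m)
mid=Q[abs(Q[:,0]-r[0][0])<.018]; print('handle mid',mid.mean(0),np.polyfit(Q[:,0],Q[:,1],1))
# tin
d=np.array([.32,.03])-[.484,.123]; L=np.linalg.norm(d); d/=L
yaw=np.arctan2(-d[1],-d[0]); o=[np.pi,0,yaw]; t=np.array([.484,.123]); n=-d
effector.set_gripper(.6)
p=lambda q,z:[*q,z]
arm.move_pose(p(t+n*.085,.25),o)
arm.movel(p(t+n*.085,.012),rate=.2)
arm.movel(p(np.array([.32,.03])+n*.049,.012),rate=.09)
print(sensors.observe()['ft_force'])
arm.movel(p(np.array([.32,.03])+n*.08,.012),rate=.1)
arm.movel(p(np.array([.32,.03])+n*.08,.3),rate=.3)
arm.set_joints([-1.239,.087,1.371,0,1.684,-.103])
print(sensors.observe()['time'])
c,P=snap('top','top1')
S=P.reshape(-1,3);S=S[(S[:,2]>.07)&(S[:,2]<.1)&(abs(S[:,0]-.33)<.09)&(abs(S[:,1]-.04)<.09)]
print('tin',S[:,:2].mean(0),cv2.minAreaRect(S[:,:2].astype(np.float32)))
```

```text
door face x=0.0597*y+0.6634 3.418414993456716 1639 0.0007269056467705992 y [-0.0653412  -0.04982231  0.24641806  0.25092074]
body ((0.7914727330207825, 0.08432216942310333), (0.3110705614089966, 0.19168515503406525), 88.13207244873047) [[0.6905999779701233, -0.06800000369548798], [0.8822000026702881, -0.07429999858140945], [0.892300009727478, 0.23669999837875366], [0.7008000016212463, 0.24289999902248383]]
handle [ 0.61012906 -0.05514003  0.16851817] [0.64963501 0.05635954 0.18351822] bar 236 [0.03211046 0.61774526] [6.17764433e-01 5.96957910e-04 1.77122727e-01] [-0.05150921  0.05629557]
span 180 ((0.5615202784538269, -0.14700084924697876), (0.09479694813489914, 0.023217985406517982), 3.886645793914795) 0.00829950383413238
handle mid [ 0.56096592 -0.14685225  0.00802772] [ 0.07820658 -0.19095118]
[0.55565613 0.24576079 0.0494135 ]
11.1583
tin [0.31864504 0.03001329] ((0.31909701228141785, 0.02940097078680992), (0.0961306169629097, 0.098651222884655), 89.53292083740234)
```

The tin slid cleanly to (0.319, 0.030), more than 0.40 m from the hinge, and it stayed upright. Now I'll cage the handle and swing the door.

Run:
```python
from h import *
hinge=np.array([.678,.245]); a0=np.radians(-93.4)
def pose(th,s=.246,off=.045):
    a=a0-th; u=np.array([np.cos(a),np.sin(a)]); n=np.array([np.sin(a),-np.cos(a)])
    return hinge+s*u+off*n, [np.pi,0,np.radians(86.6)-th]
p,o=pose(0); print(p,o)
effector.set_gripper(.32)
arm.move_pose([*p,.32],o)
print('guard',arm.movel([*p,.155],rate=.12,guard=12))
effector.set_gripper(.2,10)
fm=0
for th in np.linspace(0,1.70,13)[1:]:
    p,o=pose(th); arm.movel([*p,.155],o,rate=.13); f=sensors.observe()['ft_force']; fm=max(fm,np.linalg.norm(f))
print('fmax',fm,sensors.observe()['q'].round(2),sensors.observe()['time'])
effector.set_gripper(.32)
arm.movel([*p,.33],rate=.25)
arm.move_pose([.42,-.281,.25],[np.pi,0,np.pi/2])
c,P=snap('top','top2'); print(sensors.observe()['time'])
S=P.reshape(-1,3); S=S[~np.isnan(S[:,0])]
T=S[(S[:,2]>.195)&(S[:,2]<.215)&(S[:,0]<.672)&(S[:,0]>.34)&(S[:,1]>.15)&(S[:,1]<.4)]
r=cv2.minAreaRect(T[:,:2].astype(np.float32)); print('door',len(T),r,cv2.boxPoints(r).round(4).tolist())
```

```text
[0.61848984 0.00210179] [3.141592653589793, 0, np.float64(1.5114551322270893)]
guard False
fmax 1.9465609121885696 [ 0.54  0.12  1.44 -0.    1.59  2.3 ] 21.15
25.0083
door 936 ((0.5161094665527344, 0.23111912608146667), (0.0848560705780983, 0.3053557574748993), 79.68299865722656) [[0.35830000042915344, 0.2167000025510788], [0.6586999893188477, 0.16200000047683716], [0.6739000082015991, 0.24549999833106995], [0.3734999895095825, 0.3001999855041504]]
```

View pics/top2.png

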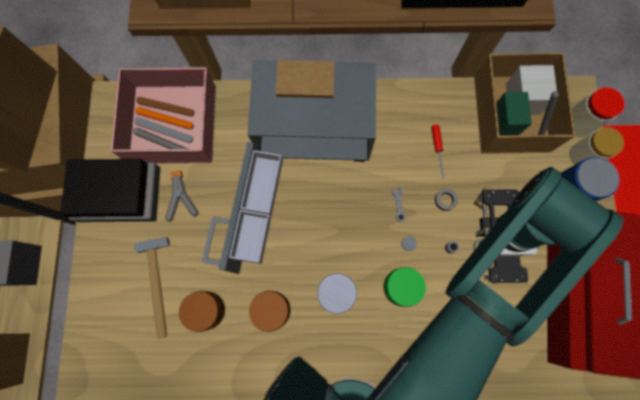

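The door stands at about 97° with both trays empty (short tray near (247,237), long tray near (262,180)), the tin is well clear, and the bystanders are in place. Next come the tray floors and then the socket.

Run:
```python
from h import *
c=pickle.load(open('pics/top2.pkl','rb'));P=cloud(c)
S=P.reshape(-1,3); S=S[~np.isnan(S[:,0])]
a=np.radians(169.6); u=np.array([np.cos(a),np.sin(a)]); inn=np.array([u[1]*-1,u[0]]); 
h=np.array([.678,.245]); s=(S[:,:2]-h)@u; w=(S[:,:2]-h)@inn
print('inn',inn)
D=(s>0)&(s<.32)&(w>0)&(w<.1)
m=D&(S[:,2]>.137)&(S[:,2]<.153); F=np.c_[s[m],w[m]]
hist=np.histogram(F[:,0],bins=np.arange(0,.33,.01))[0]; print(hist)
rim=D&(S[:,2]>.183)&(S[:,2]<.197); print('rim s',np.percentile(s[rim],[1,99]),'w',np.percentile(w[rim],[1,50,99]),'floor w',np.percentile(F[:,1],[1,99]),'s',np.percentile(F[:,0],[1,99]))
top=(S[:,2]>.198)&(S[:,2]<.212)&(s>.0)&(s<.33)&(abs(w)<.03); print('door top w',np.percentile(w[top],[2,98]),np.polyfit(s[top],w[top],1),'s',np.percentile(s[top],[1,99]))
q=[.4377,-.281]; o=[np.pi,0,np.pi/2]
effector.set_gripper(.65)
arm.move_pose([*q,.12],o); print(arm.movel([*q,.012],rate=.12,guard=10))
effector.set_gripper(0,25); print('grip',sensors.observe()['grip_width'],sensors.observe()['tool_pos'])
arm.movel([*q,.15],rate=.2); arm.movel([*q,.33],rate=.3); print('grip',sensors.observe()['grip_width'],sensors.observe()['time'])
```

```text
inn [-0.18051915 -0.98357147]
[  0  37  86  93  90  84  95  91  96  92  94  96  95  94  93   5  36  96
 100  97 101  98 100  99 104 103 102  40   4   7   7   0]
rim s [0.01466824 0.29802221] w [0.0149735  0.03280133 0.08635314] floor w [0.01808484 0.08586549] s [0.01867488 0.27857127]
door top w [0.00133744 0.01641434] [-0.00256622  0.00984282] s [0.00412072 0.30657018]
False
grip 0.3143117543739879 [ 0.4379165  -0.28107743  0.01221854]
grip 0.31560905645539317 29.4917
```

```bash
cat >> h.py <<'E'
a=np.radians(169.6); u=np.array([np.cos(a),np.sin(a)]); inn=np.array([-u[1],u[0]]); hinge=np.array([.678,.245])
E
python3 - <<'E'
from h import *
T=lambda:round(sensors.observe()['time'],1)
p=hinge+.2205*u+.051*inn; print(p)
o=[np.pi,0,np.radians(79.6)]
arm.move_pose([*p,.30],o)
print('g',arm.movel([*p,.163],rate=.1,guard=8),sensors.observe()['tool_pos'],T())
effector.set_gripper(.48)
arm.movel([*p,.30],rate=.2); print(T())
q=[.5612,-.147]; o=[np.pi,0,np.radians(4.1)]
effector.set_gripper(.45)
arm.move_pose([*q,.12],o)
c,P=snap('wrist','wrist1'); t,_=snap('top','top3'); print(T())
m=cv2.resize(t['frame'][120:290,190:320,::-1],None,fx=2.35,fy=2.35); w=cv2.resize(c['frame'][...,::-1],(490,306))
can=np.zeros((400,800,3),np.uint8); can[:m.shape[0],:m.shape[1]]=m; can[:306,310:]=w; cv2.imwrite('pics/c3.png',can)
im=c['frame'].astype(int); mask=(abs(P[...,0]-.561)<.06)&(abs(P[...,1]+.147)<.022)&(im[...,2]-im[...,0]>-10)
Q=P[mask]; print('span',len(Q),cv2.minAreaRect(Q[:,:2].astype(np.float32)),np.median(Q[:,2]))
E
```

```text
[0.45191601 0.23464233]
g False [0.45241102 0.23484336 0.16388563] 32.9
34.2
36.2
span 12358 ((0.5641403794288635, -0.1469985842704773), (0.043985288590192795, 0.0998273491859436), 89.98481750488281) 0.23350199399140675
```

View pics/c3.png

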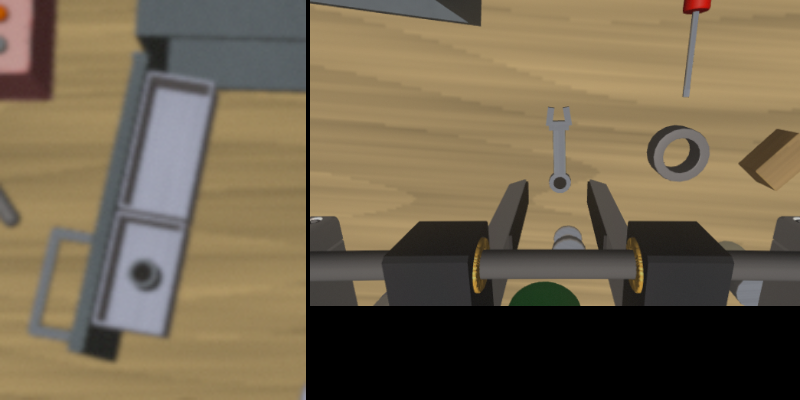

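The socket stands upright in the middle of the short tray, and the wrist view shows the spanner centred between the fingers. I'll refine its position and grasp it.

Run:
```python
from h import *
T=lambda:round(sensors.observe()['time'],1)
c=pickle.load(open('pics/wrist1.pkl','rb'));P=cloud(c)
im=c['frame'].astype(int); mask=(abs(P[...,0]-.561)<.06)&(abs(P[...,1]+.147)<.03)&(im[...,2]-im[...,0]>-10)&(P[...,2]<.02)
Q=P[mask]; r=cv2.minAreaRect(Q[:,:2].astype(np.float32)); print('span',len(Q),r,np.median(Q[:,2]))
q=[.5612,-.147]
w,h=r[1]
if .09<max(w,h)<.106 and np.hypot(r[0][0]-q[0],r[0][1]-q[1])<.006: q=list(r[0]); print('using wrist',q)
print('g',arm.movel([*q,.004],rate=.1,guard=8),sensors.observe()['tool_pos'])
effector.set_gripper(0,30); print('grip mm',94*sensors.observe()['grip_width'])
arm.movel([*q,.15],rate=.2); arm.movel([*q,.33],rate=.3); print('grip mm',94*sensors.observe()['grip_width'],T())
p=hinge+.086*u+.051*inn; o=[np.pi,0,np.radians(-10.4)]
arm.move_pose([*p,.30],o)
cc,P=snap('wrist','wrist2'); print(p,T())
```

```text
span 1891 ((0.5638055801391602, -0.14695389568805695), (0.09921246021986008, 0.027771061286330223), 4.357529640197754) 0.0068429444005275175
using wrist [0.5638055801391602, -0.14695389568805695]
g False [ 0.56451556 -0.14722375  0.00495708]
grip mm 13.066675509830505
grip mm 13.258658668900976 39.7
[0.58420638 0.2103625 ] 41.1
```

View pics/wrist2.png

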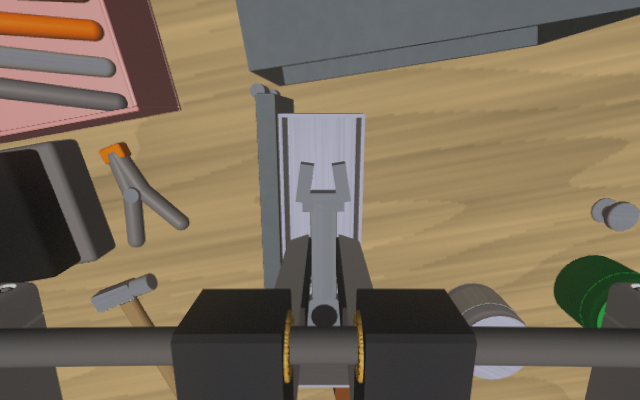

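The spanner is held level, centred across the long tray (tray walls at u≈280 and 365, spanner at u≈323). Lowering it now.

Run:
```python
from h import *
T=lambda:round(sensors.observe()['time'],1)
p=hinge+.086*u+.051*inn
print('g',arm.movel([*p,.154],rate=.09,guard=8),sensors.observe()['tool_pos'])
effector.set_gripper(.27); arm.sleep(.2)
arm.movel([*p,.32],rate=.2)
arm.set_joints([-1.239,.087,1.371,0,1.684,-.103])
t,P=snap('top','top4'); print(T())
t0=pickle.load(open('pics/top0.pkl','rb'))
m=cv2.resize(t['frame'][120:290,190:320,::-1],None,fx=2.6,fy=2.6); w=cv2.resize(t['frame'][...,::-1],(450,281))
can=np.zeros((445,800,3),np.uint8); can[:m.shape[0],:m.shape[1]]=m; can[:281,345:795]=w; cv2.imwrite('pics/c4.png',can)
d=cv2.absdiff(t['frame'],t0['frame']).max(2); n,l,st,ce=cv2.connectedComponentsWithStats((d>40).astype(np.uint8))
print([(s[:5].tolist()) for s in st[1:] if s[4]>12])
S=P.reshape(-1,3);S=S[(S[:,2]>.07)&(S[:,2]<.1)&(abs(S[:,0]-.32)<.09)&(abs(S[:,1]-.03)<.08)]
print('tin',S[:,:2].mean(0))
```

```text
g False [0.58463329 0.21046713 0.15483918]
47.3
[[249, 136, 13, 6, 66], [319, 138, 41, 3, 86], [248, 140, 4, 9, 15], [209, 143, 160, 131, 6007], [367, 142, 7, 5, 30], [367, 146, 8, 15, 55], [398, 208, 6, 13, 42], [281, 210, 38, 40, 1188], [206, 236, 5, 15, 42], [445, 242, 13, 12, 120], [204, 251, 4, 7, 18], [318, 274, 38, 39, 1179], [623, 305, 11, 6, 39], [632, 309, 7, 6, 19], [610, 312, 13, 6, 45], [599, 317, 10, 7, 45], [591, 323, 9, 6, 38], [595, 328, 11, 7, 35], [560, 339, 10, 11, 57]]
tin [0.31850257 0.0299283 ]
```

View pics/c4.png

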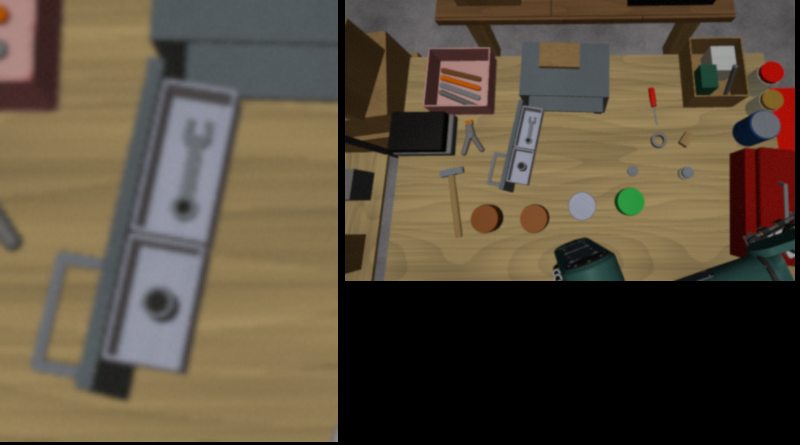

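The spanner lies flat in the long tray and the socket stands in the short one. The door is wide open, and the only changes on the bench are the tin, spanner and socket.

```bash
python3 -c "
from h import *
print(workorder.finish_job(), sensors.observe()['time'])"
```

```text
the job is handed in; nothing more can be done
the job is handed in; nothing more can be done
```

The job is done and handed in at about 47 s of the 72 s allowed; no verdict was reported.

- **Tin:** I slid it upright from (0.484, 0.123) to (0.319, 0.030) m. It was still there in the last picture.
- **Door:** I swung it open by the handle to about 97°, with at most about 2 N seen on the tool. Its free edge stayed about 4 cm clear of the tin by the geometry. It was still wide open in the last top view.
- **Socket:** it stands upright inside the short tray.
- **Spanner:** it lies flat inside the long tray.
- **Other things:** comparing the first and last top pictures showed changes only at the door, tin, spanner, socket and the arm itself, so the other things did not move.

No check failed. One small disagreement: the top and wrist cameras differed by about 2.5 mm on the spanner's position, and I used the wrist camera's. I saw the long tray's ends only to within a few millimetres, well inside the roughly 20 mm spare at each end of the spanner.

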